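Clamp the jar in the jar shaker to the click of its torque knob

ROBOT

A 6-joint arm with a two-finger parallel gripper is mounted at the origin on a cart in front of the work surface, level with it; the furniture and walls round the work are solid. World frame = base frame: x ahead of the robot, y to its left, z up, the work surface at z = 0. Lengths are in m, angles in rad, forces in N, time in s.
With the tool pointing down it reaches from about 0.35 to 0.8 m from the base axis. Payload 7.3 kg.
Tool frame: the origin (TCP) lies on the centre line of the jaws, within the pads' length; the fingertips stand 25 mm ahead of it and the grasp point (between the pads) lies 6 mm ahead of it; z points along the fingers, x is the direction in which the jaws open and shut, and the axes are right-handed (so a half turn about z gives the same grasp; the last joint's range is limited). The gripper opens to 85 mm and grips with 20 to 120 N. Pads are 22 mm wide; open, the fingers measure 114 mm over their backs; the gripper's body (76 mm by 85 mm) begins 54 mm behind the grasp point. The pads swing forward as they close: fully open they stand 13 mm farther back than shut.
Start: joints at [-1.431, 0.342, 1.524, -0, 1.275, -0.146], TCP at [0.148, -0.504, 0.256] pointing down, gripper open.
Joint ranges: [-2.53, 2.53], [-0.77, 2.02], [0.04, 2.7], [-1, 4.14], [0.28, 2.66], [-3.11, 3.11]. Speed limits (rad/s): [2.57, 2.57, 3.14, 3.14, 3.14, 3.14].

INTERFACE

Orientations are given as [roll, pitch, yaw] about the fixed x, y, z axes, in that order (R = Rz(yaw) Ry(pitch) Rx(roll)).
In Python, from workcell import * gives the robot as it stands.
- The arm moves only by the tool send_rows, never from a script. Its argument "increments" is a list of rows, each a list of 2 entries, a list of its own where there are three numbers: the shift along the tool's x, y, z in mm, then the turn, a rotation vector about the tool's x, y, z in degrees. A call has 1 to 20 rows; each row shifts and turns the commanded pose from where the row before left it, along the tool's axes as they then stand; what a row does not reach is not made up. A row lasts 1/10 s, in which the tool goes at most 50 mm and 8.59 degrees, less where a joint would pass 70% of its speed; a pose out of reach is approached as far as the arm can. A call with a gripper value outside its range is refused whole. "fingers" is the opening, from 0 (shut) to 1 (fully open), set as the call begins (left out, the last holds). The fingers move at their own pace and stop on an object; "force" is the grip in N (left out, the last holds). Time passes only in rows, so rows that do not move let the fingers close. It gives the time, the measured TCP pose, the force and the opening at its end, in the units of the state.
- get_obs(): the state, without advancing time (a new reading comes with each control period).
- read_camera(name): name is "scene" or "top" or "wrist"; returns (picture, depth): 420x560x3 uint8, red, green, blue; 420x560 float32, m along the optical axis (not along the pixel's ray), 0 where there is no reading.
- calibration(name): a dict with "fx", "fy", "cx", "cy" (pixels), "xyz" and "orientation" of the camera in the world; the wrist camera has in their place "mount" (4x4, takes a point from camera to tool coordinates, whose origin is the TCP and whose axes are the tool frame's). Camera axes: x right, y down, z forward; pixel columns grow to the right and rows downward; lengths in m; the calibration is good to about 2 mm. The wrist camera is an equidistant fisheye: a pixel r from the principal point sees the ray r / f radians off the axis. A picture is of the moment at which its call begins: read the wrist's pose just before it. calibration takes no time and is no camera call.
- sign_off(): hands the job in, once; it reports no verdict.
Trained networks look in the newest picture that a camera, given by its name, has taken for a name from the list of things; names that differ only in an ending like _2 or _b are one class to them, and where a whole thing is asked for, a point or a joint stands for the part that bears it (a point fixed in the world has none). Each returns a list of dicts, best first, with "confidence" (0 to 1); they miss things now and then, are a little off and sometimes report something else, mostly with a low value. They report only what shows in the picture. A call takes as long as a camera call. They do not tell look-alikes from the thing itself.
- recognise(query, camera): "at" ([column, row] in pixels, amid what is visible of it).
The state is a dict: "clock": time; "q": joint angles; "joint_velocities": joint speeds; "effort": joint torques, N m; "position": TCP position; "eef_rot": TCP orientation; "wrist_force": force on the tool from outside, world axes, zero at the start; "wrist_torque": the same for the moment, N m; "finger_gap": finger opening in m.
Only numpy, scipy, OpenCV 4.12 (cv2) and the standard library are available. Lean on these libraries where they do the work, as an engineer would, in place of code of your own. Each camera call takes 0.05 s, during which the arm holds its last target. There are 200 camera calls.

TASK

Make the jar standing in the shaker ready to be shaken: push the clamp arm clockwise all the way round to its stop, so that its pad is above the jar, then turn the knob on it clockwise, by pushing its lug, until the pad bears on the jar and the knob's slip clutch clicks. Stop at the click - a second click is tolerated, a third is too many - and leave the arm home and the jars and the cup standing where they are.

Things in the scene. Friction and masses are not known exactly. Their poses are not given: they have to be found in the camera images.
- shaker: Bench jar shaker, fixed: grey plate 230 x 250 mm, top at 12 mm, with a column, three stations of four short rubber pegs that each hold a jar, and a drive housing (top at 67 mm). Origin on the table plane under the clamp station (the one the pad comes down over); x to its rear, y to its left, z up. Column axis at x = +110 mm, y = 0; waiting stations at (-18, +85) and (+62, +85) mm.
- clamp_arm (a joint): Swing of the clamp arm about the column, rad: 0 = swung away to the shaker's right (-y), grows clockwise seen from above, 1.25 = home on its hard stop, pointing along the shaker's -x, pad over the clamp station. Stiff: 0.8 N m of friction, about 5 N at its end; it stays where it is left. Within 0.06 rad of the stop counts as home.
- column_axis (a point): Point on the vertical axis of the column about which the arm swings, at the mid-height of the arm (125 mm). A round boss, 38 mm wide, up to 151 mm high, stands there.
- bar_end (a point): Point in the middle of the arm's bar, 10 mm short of its free end and 155 mm from the column axis. The bar is 18 mm wide, from 118 to 132 mm above the table. x of this point points along the arm from its end to the column.
- knob_axis (a point): Point on the vertical axis of the knob and its screw, carried by the arm 110 mm from the column axis, at 152 mm height. The knob stays at its height as it turns. Its hub is 30 mm wide, 141 to 169 mm high.
- lug (a point): Point on the knob's single lug, 28 mm from the knob axis, 154 mm high. The lug is a straight radial black bar, 10 mm wide, reaching to 58 mm from the axis, 143.5 to 165.5 mm high: push its flat side. At the start it stands at right angles to the arm, on the side to which the arm must swing. Turning the screw with it takes 0.24 N m (about 5 N at 45 mm).
- pointer (a point): Steel pointer on the screw's collar, 28 mm from the knob axis, 140 mm high. It starts under the lug (12 mm from point lug) and turns with it. When the screw stops it stands still: the clutch yields, resists 0.46 N m at most (10 N at 45 mm, lug 11 degrees ahead), then less, clicks at 23 degrees and hops freely to 45 (25 mm between the points); 41 mm after two clicks.
- pad: Round rubber pad, 32 mm wide, hanging under the arm on the knob axis; origin in the middle of its underside, 104 mm high when fully up. The screw drives it down 8 mm per rad that the knob turns clockwise.
- jar_a: Small screw-lid jar, 54 mm wide, 74 mm high; origin at the middle of its foot. Any of the three jars may stand in the clamp station; the other two wait in the other stations.
- jar_b: Medium screw-lid jar, 58 mm wide, 80 mm high; origin at the middle of its foot.
- jar_c: Large screw-lid jar, 62 mm wide, 86 mm high; origin at the middle of its foot.
- cup: Bisque cup, 64 mm wide, 79 mm high, standing loose on the table; origin at the middle of its foot. A bystander.
Things that resemble listed ones, but are neither listed nor needed, are in the scene too. What is shaped like the jar_a but orange or red is not meant. What is meant by the jar_c is not green, and is the larger of those in its own colour.

How it is judged:
By the outcome, as a careful person would: the job done as asked, in the order asked, and still so for the second after the job is handed in, with the robot touching nothing.
It also fails if it takes over 72 s, if anything falls off the work surface, if the arm or the gripper's body presses on something with over 40 N, if the wrist force passes 120 N, or if a joint passes its speed limit or range.

## Working session

There is one attempt and no reset: what is moved stays moved. The work goes in short steps, Python scripts to look and compute and a tool call to move; the robot and the scene stay as the last step left them, time stands still between calls to the robot, and variables do not carry over. Pictures are saved under pics/ and viewed, about 8 in all and at most 12, crops included, and the job is handed in when it is done.

Besides the shell and the picture viewer there is one more tool, called as name(argument=value, ...) on one line, values as JSON. send_rows: Moves the arm, as the interface text tells. Its arguments: {"type":"object","properties":{"increments":{"type":"array","items":{"type":"array"}},"fingers":{"type":"number"},"force":{"type":"number"}},"required":["increments"]}

```bash
ls; mkdir -p pics; cat > h.py <<'E'
from workcell import *
import numpy as np, cv2
from scipy.spatial.transform import Rotation as R
def cam(name):
    c=calibration(name); o=np.array(c["orientation"])
    M=o if o.shape==(3,3) else R.from_euler('xyz',o).as_matrix()
    return c,M,np.array(c["xyz"])
def cloud(name,d):
    c,M,t=cam(name); v,u=np.mgrid[:d.shape[0],:d.shape[1]]
    P=np.stack([(u-c["cx"])/c["fx"]*d,(v-c["cy"])/c["fy"]*d,d],-1)
    W=P@M.T+t; W[d==0]=np.nan; return W
E
python3 - <<'E'
from h import *
print(get_obs())
for n in("scene","top"):
    im,d=read_camera(n); cv2.imwrite(f"pics/{n}0.png",im[...,::-1]); np.save(f"{n}.npy",d); print(n,calibration(n))
    W=cloud(n,d)
    for q in("shaker","bar_end","knob_axis","column_axis","lug","pointer","pad","jar_a","jar_b","jar_c","cup"):
        for r in recognise(q,n)[:3]:
            u,v=np.round(r["at"]).astype(int); print(q,r["at"],round(r["confidence"],2),W[v,u].round(3))
print(calibration("wrist"))
E
```

```text
pics
{'clock': 0.0, 'q': array([-1.43098177e+00,  3.42760728e-01,  1.52506916e+00, -3.01974785e-05,
        1.27540487e+00, -1.45996803e-01]), 'joint_velocities': array([ 0.00037752, -0.00034284, -0.0006791 ,  0.00032773, -0.00132865,
       -0.00025301]), 'effort': array([ 2.00280709e-03, -4.33672214e+01, -2.46009243e+01, -1.59972401e-04,
        7.81062583e-03,  1.65289316e-05]), 'position': array([ 0.14797677, -0.50331073,  0.25558801]), 'eef_rot': array([-3.14138233e+00,  1.62883178e-03, -1.28497598e+00]), 'wrist_force': array([ 0.01381408, -0.2762083 , -0.70372886]), 'wrist_torque': array([-0.02011292, -0.0255229 ,  0.02375531]), 'finger_gap': 0.08533320541739105}
scene {'fx': 543.5229611022543, 'fy': 543.5229611022543, 'cx': 277.658102069907, 'cy': 207.37453678205634, 'xyz': array([-0.32528569,  0.52659299,  0.98593318]), 'orientation': array([-2.32585857, -0.0096388 , -2.03859801])}
shaker [245.4, 232.7] 0.68 [0.548 0.166 0.011]
bar_end [273.7, 184.9] 0.7 [0.555 0.083 0.132]
knob_axis [277.3, 185.6] 0.83 [0.551 0.077 0.129]
column_axis [275.7, 186.2] 0.62 [0.55  0.08  0.131]
l
[... 1377 characters left out ...]
.45  0.2   0.091]
jar_b [281.5, 209.5] 0.91 [0.474 0.125 0.084]
jar_c [246.4, 190.6] 0.96 [0.52  0.221 0.097]
jar_c [253.0, 218.0] 0.95 [0.45  0.2   0.091]
jar_c [281.5, 209.5] 0.91 [0.474 0.125 0.084]
cup [194.3, 243.0] 0.95 [0.383 0.368 0.003]
{'fx': 325.19226210127806, 'fy': 325.19226210127806, 'cx': 279.5942037645082, 'cy': 211.44460739697723, 'mount': array([[ 9.99998875e-01, -1.42288655e-03,  4.75164230e-04,
        -8.20832083e-04],
       [ 1.20685441e-03,  9.51209028e-01,  3.08544857e-01,
        -7.82189745e-02],
       [-8.91004832e-04, -3.08543936e-01,  9.51209675e-01,
        -1.15796424e-01],
       [ 0.00000000e+00,  0.00000000e+00,  0.00000000e+00,
         1.00000000e+00]])}
```

```bash
python3 - <<'E'
import cv2
a=cv2.imread("pics/scene0.png")[130:340,150:430]; b=cv2.imread("pics/top0.png")[110:280,170:395]
a=cv2.resize(a,(800,600),interpolation=cv2.INTER_CUBIC); cv2.imwrite("pics/s1.png",a)
cv2.imwrite("pics/t1.png",cv2.resize(b,(794,600),interpolation=cv2.INTER_CUBIC))
E
```

```text
(no output)
```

View pics/s1.png

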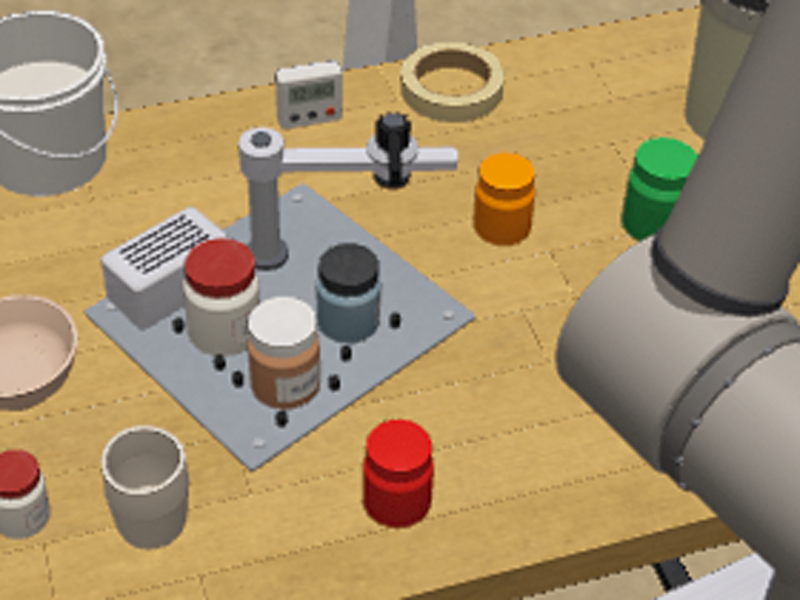

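View pics/t1.png

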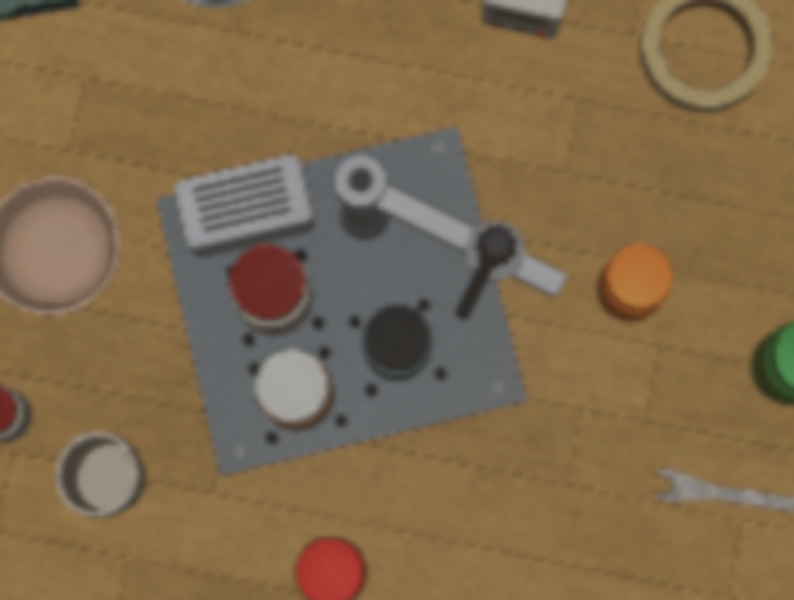

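The arm starts swung away. The black-lid jar is in the clamp station, the cream jar with the dark red lid waits at the rear left, and the brown jar with the white lid at the front left. Next I'll fit the shaker pose from the depth.

```bash
cat >> h.py <<'E'
def circ(P):
    (c,r)=cv2.minEnclosingCircle(np.float32(P[:,:2])); m=(P[:,:2].max(0)+P[:,:2].min(0))/2
    return m,r
E
python3 - <<'E'
from h import *
for n in("top","scene"):
    W=cloud(n,np.load(n+".npy")); P=W.reshape(-1,3); P=P[~np.isnan(P[:,0])]
    def sel(c,rad,z0,z1):
        m=(np.hypot(P[:,0]-c[0],P[:,1]-c[1])<rad)&(P[:,2]>z0)&(P[:,2]<z1); return P[m]
    for nm,c,rad,z0,z1 in [("blk",(.474,.122),.04,.075,.12),("wht",(.45,.2),.04,.08,.12),("dkred",(.52,.221),.04,.08,.12),("boss",(.58,.16),.05,.14,.17),("orange",(.515,-.055),.05,.06,.1),("cup",(.39,.36),.05,.06,.1)]:
        Q=sel(c,rad,z0,z1)
        if len(Q)<5: print(n,nm,len(Q)); continue
        zt=np.median(Q[:,2]); Q=Q[abs(Q[:,2]-zt)<.005]
        m,r=circ(Q); print(n,nm,len(Q),m.round(4),round(r,4),round(zt,4), Q[:,:2].mean(0).round(4))
    Q=P[(P[:,2]>.12)&(P[:,2]<.136)&(P[:,0]>.4)&(P[:,0]<.65)&(P[:,1]>0)&(P[:,1]<.2)]
    l=cv2.fitLine(np.float32(Q[:,:2]),cv2.DIST_HUBER,0,.01,.01).ravel(); print("bar",len(Q),l.round(4),np.degrees(np.arctan2(l[1],l[0])),Q.min(0).round(3),Q.max(0).round(3))
    Q=P[(P[:,2]>.14)&(P[:,2]<.175)&(P[:,0]>.4)&(P[:,0]<.56)&(P[:,1]>0)&(P[:,1]<.15)]
    print("knob/lug",len(Q),Q.min(0).round(3),Q.max(0).round(3))
    Q=Q[Q[:,2]>.1665]; print("hubtop",len(Q),circ(Q) if len(Q)>3 else 0)
E
```

```text
top blk 249 [0.487  0.1251] 0.0251 0.0856 [0.4874 0.1256]
top wht 294 [0.4483 0.2029] 0.027 0.0917 [0.4477 0.2032]
top dkred 333 [0.5244 0.2238] 0.0286 0.0976 [0.5243 0.2236]
top boss 149 [0.5924 0.1544] 0.0192 0.148 [0.5925 0.1544]
top orange 238 [ 0.5413 -0.0584] 0.0247 0.0734 [ 0.54   -0.0584]
top cup 105 [0.3791 0.3469] 0.0318 0.0767 [0.3786 0.3456]
bar 306 [0.4134 0.9106 0.556  0.08  ] 65.58319 [0.516 0.004 0.12 ] [0.594 0.172 0.136]
knob/lug 214 [0.493 0.034 0.14 ] [0.56  0.082 0.175]
hubtop 80 (array([0.52749712, 0.06237741]), 0.03298752382397652)
scene blk 270 [0.487  0.1218] 0.0276 0.0845 [0.4851 0.124 ]
scene wht 344 [0.4469 0.2009] 0.0292 0.0905 [0.4457 0.2013]
scene dkred 360 [0.5245 0.2208] 0.0306 0.0959 [0.5224 0.2222]
scene boss 140 [0.5901 0.1529] 0.0202 0.1465 [0.5898 0.1533]
scene orange 211 [ 0.5387 -0.0602] 0.0266 0.0727 [ 0.5383 -0.0597]
scene cup 189 [0.3784 0.3451] 0.0338 0.0718 [0.3768 0.3455]
bar 462 [0.3999 0.9166 0.5529 0.0832] 66.43096 [0.513 0.001 0.12 ] [0.605 0.171 0.136]
knob/lug 240 [0.491 0.032 0.14 ] [0.56  0.082 0.171]
hubtop 48 (array([0.52592538, 0.06112169]), 0.0345204621553421)
```

```bash
python3 - <<'E'
from h import *
for n in("top","scene"):
    P=cloud(n,np.load(n+".npy")).reshape(-1,3); P=P[~np.isnan(P[:,0])]
    a=np.array([.148,-.503]);b=np.array([.56,.003]);L=np.linalg.norm(b-a);u=(b-a)/L
    s=(P[:,:2]-a)@u; o=(P[:,:2]-a)@[-u[1],u[0]]
    for k in np.arange(0.15,.75,.05):
        m=(s>k)&(s<k+.05)&(abs(o)<.1); print(n,k.round(2),m.sum(),np.round(P[m,2].max(),3) if m.any() else '')
E
```

```text
top 0.15 1201 0.618
top 0.2 1507 0.181
top 0.25 1290 0.01
top 0.3 1284 0.013
top 0.35 1264 0.016
top 0.4 1201 0.092
top 0.45 1339 0.093
top 0.5 1243 0.009
top 0.55 1241 0.084
top 0.6 1229 0.136
top 0.65 1255 0.176
top 0.7 1187 0.144
scene 0.15 1862 0.18
scene 0.2 1620 0.18
scene 0.25 1046 0.007
scene 0.3 340 0.006
scene 0.35 0 
scene 0.4 274 0.089
scene 0.45 1071 0.091
scene 0.5 1543 0.007
scene 0.55 1865 0.08
scene 0.6 1692 0.136
scene 0.65 1845 0.171
scene 0.7 1361 0.144
```

send_rows(increments=[[[-12,-18,0],[0,0,0]],[[-24,-35,0],[0,0,0]],[[-24,-35,0],[0,0,0]],[[-24,-35,0],[0,0,0]],[[-24,-35,0],[0,0,0]],[[-24,-35,0],[0,0,0]],[[-24,-35,0],[0,0,0]],[[-24,-35,0],[0,0,0]],[[-24,-35,0],[0,0,0]],[[-24,-35,0],[0,0,0]],[[-24,-35,0],[0,0,0]],[[-24,-35,0],[0,0,0]],[[-24,-35,0],[0,0,0]],[[-24,-35,0],[0,0,0]],[[-24,-35,0],[0,0,0]],[[-12,-18,0],[0,0,0]],[[-10,-12,0],[0,0,0]],[[0,0,0],[0,0,0]]], fingers=0)

```text
clock: 3.0
position: [0.5604, 0.0042, 0.256]
eef_rot: [3.141, 0.0, -1.283]
wrist_force: [0.5, -0.5, 0.5]
finger_gap: -0.0001
```

send_rows(increments=[[[0,0,0],[0,0,-8.1]],[[0,0,0],[0,0,-8.1]],[[0,0,0],[0,0,-8.1]],[[0,0,0],[0,0,-8.1]],[[0,0,0],[0,0,-8.1]],[[0,0,0],[0,0,-8.1]],[[0,0,0],[0,0,-8.1]],[[0,0,0],[0,0,-8.1]],[[0,0,0],[0,0,-8.1]],[[0,0,0],[0,0,-8.1]],[[0,0,0],[0,0,-8.1]],[[0,0,0],[0,0,-8.1]],[[0,0,0],[0,0,-8.1]],[[0,0,0],[0,0,-8.1]],[[0,0,0],[0,0,-8.1]],[[0,0,0],[0,0,-8.1]],[[0,0,0],[0,0,-8.1]],[[0,0,0],[0,0,0]]])

```text
clock: 4.8
position: [0.5593, 0.0017, 0.2565]
eef_rot: [3.142, 0.0, 1.118]
wrist_force: [0.2, -0.2, 0.2]
finger_gap: -0.0001
```

send_rows(increments=[[[0,0,10],[0,0,0]],[[0,0,20],[0,0,0]],[[0,0,20],[0,0,0]],[[0,0,20],[0,0,0]],[[0,0,20],[0,0,0]],[[0,0,20],[0,0,0]],[[0,0,10],[0,0,0]],[[0,0,0],[0,0,0]]])

```text
clock: 5.6
position: [0.5588, 0.0028, 0.1346]
eef_rot: [-3.138, 0.001, 1.116]
wrist_force: [0.1, 0.1, 0.6]
finger_gap: -0.0002
```

```bash
python3 - <<'E'
from h import *
im,d=read_camera("wrist"); cv2.imwrite("pics/w1.png",im[...,::-1])
im,d=read_camera("scene"); cv2.imwrite("pics/sc2.png",im[...,::-1])
a=cv2.imread("pics/sc2.png")[100:260,200:410]
b=cv2.imread("pics/w1.png")
cv2.imwrite("pics/c2.png",np.hstack([cv2.resize(b,(400,300)),cv2.resize(a,(394,300))]))
E
```

```text
(no output)
```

View pics/c2.png

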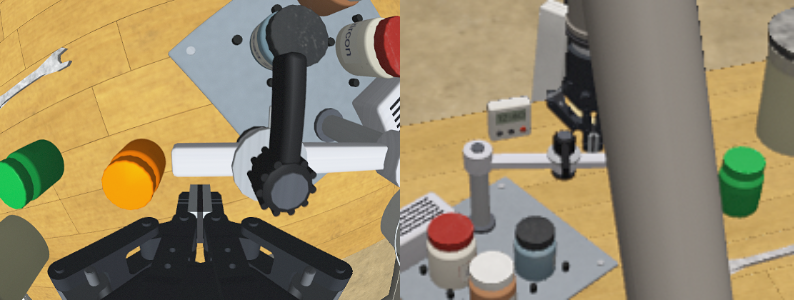

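```bash
cat >> h.py <<'E'
def wcloud(d,p=None,rpy=None):
    c=calibration("wrist"); v,u=np.mgrid[:d.shape[0],:d.shape[1]]
    x=(u-c["cx"])/c["fx"]; y=(v-c["cy"])/c["fy"]; r=np.hypot(x,y)+1e-9
    s=np.tan(np.minimum(r,1.5))/r
    P=np.stack([x*s*d,y*s*d,d,np.ones_like(d)],-1)@c["mount"].T
    P=P[...,:3].copy(); P[d==0]=np.nan
    if p is None: return P
    return P@R.from_euler('xyz',rpy).as_matrix().T+p
E
python3 - <<'E'
from h import *
o=get_obs(); im,d=read_camera("wrist"); P=wcloud(d)
F=P[230:].reshape(-1,3); F=F[(~np.isnan(F[:,0]))&(F[:,2]<.03)&(abs(F[:,1])<.06)]
for a in range(-80,81,10):
    m=(F[:,0]*1e3>=a)&(F[:,0]*1e3<a+10)
    if m.any(): print(a,m.sum(),"zmax(mm ahead of TCP)",(F[m,2].max()*1e3).round(1),"y",(F[m][:,1].min()*1e3).round(1))
W=wcloud(d,o["position"],o["eef_rot"]).reshape(-1,3); W=W[~np.isnan(W[:,0])]
Q=W[(W[:,2]>.163)&(W[:,2]<.175)&(W[:,0]>.48)&(W[:,0]<.6)&(W[:,1]>.0)&(W[:,1]<.12)]; print(len(Q),circ(Q),Q.mean(0))
Q=W[(W[:,2]>.127)&(W[:,2]<.136)&(W[:,0]>.48)&(W[:,0]<.6)&(W[:,1]>-.03)&(W[:,1]<.15)]
l=cv2.fitLine(np.float32(Q[:,:2]),cv2.DIST_HUBER,0,.01,.01).ravel();print(len(Q),l,np.degrees(np.arctan2(l[1],l[0])),Q.min(0))
E
```

```text
-70 59 zmax(mm ahead of TCP) -57.0 y -14.0
-60 1784 zmax(mm ahead of TCP) -45.2 y -16.8
-50 3172 zmax(mm ahead of TCP) -31.2 y -15.2
-40 3788 zmax(mm ahead of TCP) -19.5 y -14.7
-30 2905 zmax(mm ahead of TCP) -14.7 y -15.4
-20 3898 zmax(mm ahead of TCP) 20.2 y -33.0
-10 5444 zmax(mm ahead of TCP) 22.7 y -33.1
0 5547 zmax(mm ahead of TCP) 23.2 y -33.1
10 4073 zmax(mm ahead of TCP) 20.5 y -35.9
20 4997 zmax(mm ahead of TCP) 0.7 y -45.1
30 5746 zmax(mm ahead of TCP) 0.4 y -46.1
40 4474 zmax(mm ahead of TCP) -22.1 y -45.8
50 1847 zmax(mm ahead of TCP) -22.8 y -43.7
60 77 zmax(mm ahead of TCP) 7.4 y -32.1
70 130 zmax(mm ahead of TCP) 8.7 y -32.1
80 123 zmax(mm ahead of TCP) 8.4 y -31.9
10613 (array([0.53761176, 0.03998128]), 0.0536041259765625) [0.54189718 0.04784887 0.16584429]
8694 [0.39511988 0.9186296  0.5508989  0.06718729] 66.72655 [ 0.51386226 -0.00604592  0.12700078]
```

send_rows(increments=[[[0,0,-20],[0,0,0]],[[0,0,-20],[0,0,0]],[[0,0,0],[0,0,8.2]],[[0,0,0],[0,0,8.2]],[[0,0,0],[0,0,8.2]],[[0,0,0],[0,0,8.2]],[[0,0,0],[0,0,8.2]],[[0,0,0],[0,0,8.2]],[[0,0,0],[0,0,8.2]],[[0,0,0],[0,0,8.2]],[[0,0,0],[0,0,8.2]],[[0,0,0],[0,0,8.2]],[[0,0,0],[0,0,8.2]],[[0,0,20],[0,0,0]],[[0,0,20],[0,0,0]],[[0,0,0],[0,0,0]]])

```text
clock: 7.35
position: [0.5588, 0.0031, 0.1351]
eef_rot: [3.141, 0.003, -0.456]
wrist_force: [-0.6, 0.5, 0.8]
finger_gap: 0.0002
```

send_rows(increments=[[[-3,0,0],[0,0,0]],[[-3,0,0],[0,0,0]],[[-2,0,0],[0,0,0]],[[-2,0,0],[0,0,0]],[[0,0,0],[0,0,0]]])

```text
clock: 7.85
position: [0.5508, 0.0075, 0.1368]
eef_rot: [-3.141, -0.001, -0.456]
wrist_force: [0.0, -0.2, -0.2]
finger_gap: 0.0005
```

send_rows(increments=[[[-3.3,0,0],[0,0,1.2]],[[-6.6,-0.1,0],[0,0,2.5]],[[-6.6,-0.1,0],[0,0,2.5]],[[-6.6,-0.1,0],[0,0,2.5]],[[-6.6,-0.1,0],[0,0,2.5]],[[-6.6,-0.1,0],[0,0,2.5]],[[-6.6,-0.1,0],[0,0,2.5]],[[-6.6,-0.1,0],[0,0,2.5]]])

```text
clock: 8.65
position: [0.511, 0.0343, 0.1366]
eef_rot: [3.141, -0.003, -0.785]
wrist_force: [1.6, -7.3, -0.1]
finger_gap: 0.0
```

send_rows(increments=[[[-6.5,1.0,0],[0,0,2.5]],[[-6.5,1.0,0],[0,0,2.5]],[[-6.5,1.0,0],[0,0,2.5]],[[-6.5,1.0,0],[0,0,2.5]],[[-6.5,1.0,0],[0,0,2.5]],[[-6.5,1.0,0],[0,0,2.5]],[[-6.5,1.0,0],[0,0,2.5]],[[-6.5,1.0,0],[0,0,2.5]],[[-6.5,1.0,0],[0,0,2.5]],[[-6.5,1.0,0],[0,0,2.5]]])

```text
clock: 9.65
position: [0.4676, 0.083, 0.1366]
eef_rot: [-3.139, -0.002, -1.222]
wrist_force: [4.2, -4.4, -3.4]
finger_gap: 0.0001
```

send_rows(increments=[[[-2.6,0.4,0],[0,0,1]],[[-2.6,0.4,0],[0,0,1]],[[0,0,0],[0,0,0]]])

```text
clock: 9.95
position: [0.4648, 0.0879, 0.1366]
eef_rot: [-3.139, -0.002, -1.255]
wrist_force: [3.9, -3.0, 0.3]
finger_gap: -0.0001
```

send_rows(increments=[[[-2.6,0.4,0],[0,0,1]],[[-2.6,0.4,0],[0,0,1]],[[0,0,0],[0,0,0]]])

```text
clock: 10.25
position: [0.4626, 0.0926, 0.1367]
eef_rot: [-3.139, -0.002, -1.289]
wrist_force: [3.8, -3.4, -1.0]
finger_gap: -0.0
```

send_rows(increments=[[[-2,0.3,0],[0,0,0.5]],[[0,0,0],[0,0,0]]])

```text
clock: 10.45
position: [0.4625, 0.0928, 0.1367]
eef_rot: [-3.139, -0.005, -1.297]
wrist_force: [5.5, -13.3, -3.1]
finger_gap: 0.0001
```

send_rows(increments=[[[-2,0.3,0],[0,0,0]],[[0,0,0],[0,0,0]]])

```text
clock: 10.65
position: [0.4624, 0.093, 0.1368]
eef_rot: [-3.138, -0.008, -1.297]
wrist_force: [8.7, -22.5, -4.5]
finger_gap: 0.0001
```

send_rows(increments=[[[10,0,0],[0,0,0]],[[14,0,0],[0,0,0]],[[0,0,-25],[0,0,0]],[[0,0,-35],[0,0,0]],[[0,0,-30],[0,0,0]],[[0,0,0],[0,0,-8.15]],[[0,0,0],[0,0,-8.15]],[[0,0,0],[0,0,-8.15]],[[0,0,0],[0,0,-8.15]],[[0,0,0],[0,0,-8.15]],[[0,0,0],[0,0,-8.15]],[[0,0,0],[0,0,-8.15]],[[0,0,0],[0,0,-8.15]],[[0,0,0],[0,0,-8.15]],[[0,0,0],[0,0,-8.15]],[[0,0,0],[0,0,-8.15]],[[0,0,0],[0,0,0]]])

```text
clock: 12.35
position: [0.466, 0.0733, 0.2262]
eef_rot: [-3.141, 0.001, 0.268]
wrist_force: [0.3, 0.1, -0.7]
finger_gap: 0.0002
```

```bash
python3 - <<'E'
from h import *
o=get_obs(); print(o["position"],np.degrees(o["eef_rot"]))
im,d=read_camera("wrist"); cv2.imwrite("pics/w2.png",im[...,::-1])
W=wcloud(d,o["position"],o["eef_rot"]).reshape(-1,3); W=W[~np.isnan(W[:,0])]
it,dt=read_camera("top"); T=cloud("top",dt).reshape(-1,3); T=T[~np.isnan(T[:,0])]
cv2.imwrite("pics/t2.png",it[...,::-1])
for n,X in(("wrist",W),("top",T)):
    X=X[(np.hypot(X[:,0]-.49,X[:,1]-.125)<.11)]
    Q=X[(X[:,2]>.125)&(X[:,2]<.136)]
    if len(Q)>20:
        l=cv2.fitLine(np.float32(Q[:,:2]),cv2.DIST_HUBER,0,.01,.01).ravel();print(n,"bar",len(Q),l.round(4),np.degrees(np.arctan2(l[1],l[0])))
    Q=X[(X[:,2]>.160)&(X[:,2]<.175)]; print(len(Q),Q.min(0),Q.max(0)) if len(Q) else 0
    m=np.hypot(Q[:,0]-.4864,Q[:,1]-.1245); L=Q[(m>.022)&(m<.065)]
    if len(L)>10: c=L[:,:2].mean(0)-[.4864,.1245]; print("lug dir",np.degrees(np.arctan2(c[1],c[0])),m.max())
im=cv2.imread("pics/t2.png")[130:250,220:380]
cv2.imwrite("pics/c3.png",np.hstack([cv2.resize(cv2.imread("pics/w2.png"),(400,300)),cv2.resize(im,(400,300))]))
E
```

```text
[0.46604166 0.07331719 0.22615116] [-1.79971254e+02  3.82750634e-02  1.53713588e+01]
wrist bar 3954 [0.9623 0.2721 0.5104 0.1307] 15.79035
3136 [0.46624965 0.10848754 0.16006786] [0.50027158 0.17930819 0.16875369]
lug dir 107.4552251529978 0.05659892282508902
top bar 78 [0.9417 0.3364 0.4832 0.1258] 19.654713
49 [0.46792514 0.14894455 0.16004757] [0.48348207 0.18147199 0.17142714]
lug dir 105.04672443607546 0.05833930533675102
```

View pics/c3.png

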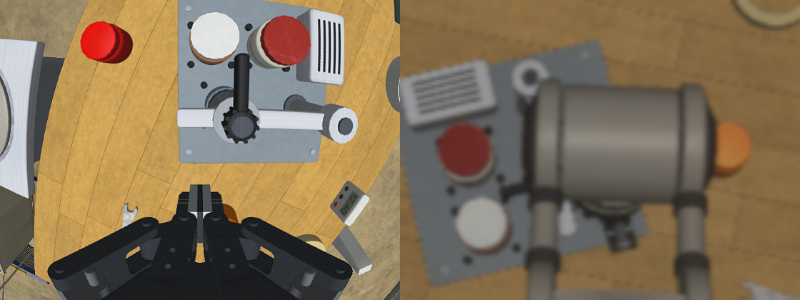

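send_rows(increments=[[[0,-11,0],[0,0,0]],[[0,-20,0],[0,0,0]],[[0,-25,0],[0,0,0]],[[0,-23,0],[0,0,0]],[[0,-12,0],[0,0,0]],[[0,0,15],[0,0,0]],[[0,0,20],[0,0,0]],[[0,0,15],[0,0,0]],[[0,0,5],[0,0,0]],[[0,0,0],[0,0,0]]])

```text
clock: 13.45
position: [0.442, 0.1613, 0.1709]
eef_rot: [3.142, 0.001, 0.267]
wrist_force: [0.1, -0.7, 0.1]
finger_gap: -0.0001
```

send_rows(increments=[[[4,0,0],[0,0,0]],[[4,0,0],[0,0,0]],[[0,0,0],[0,0,0]]])

```text
clock: 13.75
position: [0.451, 0.1636, 0.1719]
eef_rot: [3.141, -0.002, 0.267]
wrist_force: [0.3, -0.6, 0.0]
finger_gap: -0.0
```

send_rows(increments=[[[2,0,0],[0,0,0]],[[2,0,0],[0,0,0]],[[4.2,-1.5,0],[0,0,5]],[[4.2,-1.5,0],[0,0,5]],[[4.2,-1.5,0],[0,0,5]],[[4.2,-1.5,0],[0,0,5]],[[4.2,-1.5,0],[0,0,5]],[[4.2,-1.5,0],[0,0,5]]])

```text
clock: 14.55
position: [0.4775, 0.1753, 0.1712]
eef_rot: [-3.141, 0.002, -0.26]
wrist_force: [-3.4, 3.5, 1.3]
finger_gap: -0.0004
```

```bash
cat > k.py <<'E'
from h import *
o=get_obs(); K=np.array([.4864,.1245]); p=o["position"][:2]-K; yaw=o["eef_rot"][2]
v=R.from_euler('z',yaw).as_matrix()[:2,:2]
tx=v@[1,0]; ty=-(v@[0,1])
f=o["wrist_force"][:2]; cp=p+.015*tx
print("P-K tool xy mm",(p@tx*1e3).round(1),(p@ty*1e3).round(1),"tool lam",np.degrees(yaw)+90,"turned",105.4-np.degrees(yaw)-90,"ftan",(-f@tx).round(2),"frad",(f@ty).round(2),"M",(-(cp[0]*f[1]-cp[1]*f[0])).round(3),"clock",o["clock"],"q6",o["q"][5].round(2))
E
python3 k.py
```

```text
P-K tool xy mm -21.7 -46.8 tool lam 75.1239520276101 turned 30.276047972389904 ftan 4.16 frad -2.47 M -0.178 clock 14.55 q6 0.46
```

send_rows(increments=[[[4.2,-1.6,0],[0,0,5]],[[4.2,-1.6,0],[0,0,5]],[[4.2,-1.6,0],[0,0,5]],[[4.2,-1.6,0],[0,0,5]],[[4.2,-1.6,0],[0,0,5]],[[4.2,-1.6,0],[0,0,5]],[[4.2,-1.6,0],[0,0,5]],[[4.2,-1.6,0],[0,0,5]]])

```text
clock: 15.35
position: [0.513, 0.1689, 0.1714]
eef_rot: [-3.14, 0.002, -0.958]
wrist_force: [-0.1, 6.4, 1.1]
finger_gap: -0.0002
```

```bash
python3 k.py
```

```text
P-K tool xy mm -21.0 -47.3 tool lam 35.13202579785077 turned 70.26797420214922 ftan 5.29 frad -3.61 M -0.229 clock 15.35 q6 1.13
```

send_rows(increments=[[[4.2,-1.6,0],[0,0,5]],[[4.2,-1.6,0],[0,0,5]],[[4.2,-1.6,0],[0,0,5]],[[4.2,-1.6,0],[0,0,5]],[[4.2,-1.6,0],[0,0,5]],[[4.2,-1.6,0],[0,0,5]],[[4.2,-1.6,0],[0,0,5]],[[4.2,-1.6,0],[0,0,5]]])

```text
clock: 16.15
position: [0.536, 0.1411, 0.1716]
eef_rot: [-3.139, 0.002, -1.656]
wrist_force: [3.9, 4.8, -1.1]
finger_gap: 0.0001
```

```bash
python3 k.py
```

```text
P-K tool xy mm -20.7 -48.0 tool lam -4.871607538631466 turned 110.27160753863149 ftan 5.14 frad -3.52 M -0.227 clock 16.15 q6 1.77
```

send_rows(increments=[[[2.5,-1.0,0],[0,0,3]],[[2.5,-1.0,0],[0,0,3]],[[2.5,-1.0,0],[0,0,3]],[[2.5,-1.0,0],[0,0,3]]])

```text
clock: 16.55
position: [0.5386, 0.1304, 0.1716]
eef_rot: [-3.139, 0.002, -1.864]
wrist_force: [3.9, 3.5, -0.9]
finger_gap: 0.0003
```

send_rows(increments=[[[2.5,-1.0,0],[0,0,3]],[[2.5,-1.0,0],[0,0,3]]])

```text
clock: 16.75
position: [0.539, 0.1249, 0.1717]
eef_rot: [-3.139, 0.003, -1.969]
wrist_force: [4.3, 2.3, -1.3]
finger_gap: 0.0002
```

send_rows(increments=[[[2.5,-1.0,0],[0,0,3]],[[0,0,0],[0,0,0]]])

```text
clock: 16.95
position: [0.5388, 0.1219, 0.1716]
eef_rot: [-3.139, 0.002, -2.02]
wrist_force: [4.2, 1.9, -0.8]
finger_gap: -0.0002
```

send_rows(increments=[[[2.5,-1.0,0],[0,0,3]],[[0,0,0],[0,0,0]]])

```text
clock: 17.15
position: [0.5384, 0.1192, 0.1717]
eef_rot: [-3.14, 0.002, -2.071]
wrist_force: [3.9, 2.7, -0.0]
finger_gap: 0.0001
```

```bash
python3 k.py
```

```text
P-K tool xy mm -20.3 -48.2 tool lam -28.676345062598116 turned 134.07634506259814 ftan 4.26 frad -2.12 M -0.194 clock 17.15 q6 2.15
```

send_rows(increments=[[[2.5,-1.0,0],[0,0,3]],[[0,0,0],[0,0,0]]])

```text
clock: 17.35
position: [0.538, 0.1164, 0.1716]
eef_rot: [-3.14, 0.002, -2.124]
wrist_force: [4.1, 2.0, -0.3]
finger_gap: -0.0003
```

send_rows(increments=[[[2.5,-1.0,0],[0,0,3]],[[0,0,0],[0,0,0]]])

```text
clock: 17.55
position: [0.5376, 0.1138, 0.1717]
eef_rot: [-3.14, 0.002, -2.176]
wrist_force: [4.6, 1.0, -0.1]
finger_gap: -0.0002
```

```bash
python3 k.py; python3 - <<'E'
from h import *
o=get_obs(); im,d=read_camera("wrist"); cv2.imwrite("pics/w3.png",im[...,::-1])
it,dt=read_camera("scene"); cv2.imwrite("pics/s3.png",it[...,::-1])
for q in ("lug","pointer","knob_axis","pad","bar_end"): print(q,recognise(q,"wrist")[:2],recognise(q,"scene")[:2])
cv2.imwrite("pics/c4.png",np.hstack([cv2.resize(im[...,::-1],(400,300)),cv2.resize(it[120:270,170:370,::-1],(400,300))]))
E
```

```text
P-K tool xy mm -20.3 -48.2 tool lam -34.66791806113122 turned 140.06791806113122 ftan 3.44 frad -3.27 M -0.148 clock 17.55 q6 2.24
lug [{'at': [322.7, 283.1], 'confidence': 0.96}] [{'at': [273.7, 197.7], 'confidence': 0.79}, {'at': [268.7, 197.8], 'confidence': 0.37}]
pointer [{'at': [322.7, 278.7], 'confidence': 0.71}] [{'at': [271.7, 199.3], 'confidence': 0.67}]
knob_axis [{'at': [186.7, 239.8], 'confidence': 0.67}] [{'at': [268.4, 199.1], 'confidence': 0.95}]
pad [] [{'at': [270.6, 219.5], 'confidence': 0.45}, {'at': [264.3, 198.7], 'confidence': 0.27}]
bar_end [{'at': [188.2, 240.6], 'confidence': 0.91}] [{'at': [265.1, 199.5], 'confidence': 0.81}]
```

View pics/c4.png

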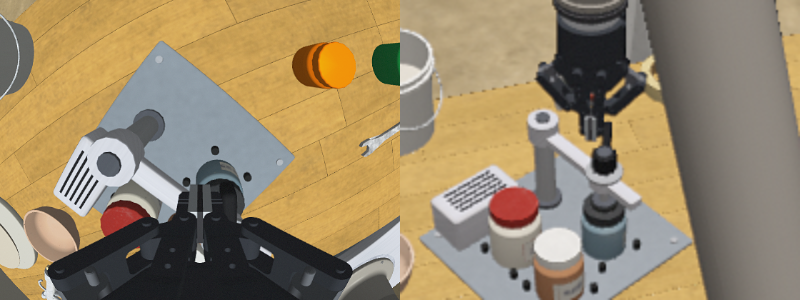

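```bash
cat > m.py <<'E'
from h import *
it,dt=read_camera("scene"); X=cloud("scene",dt); 
ps=np.array([.5925,.1537])
P=X.reshape(-1,3); P=P[~np.isnan(P[:,0])]; 
r=np.hypot(P[:,0]-ps[0],P[:,1]-ps[1])
Q=P[(P[:,2]>.127)&(P[:,2]<.135)&(r<.175)&(r>.025)&(P[:,0]<.6)]
for a,b in((.025,.09),(.13,.175)):
    q=Q[(r[(P[:,2]>.127)&(P[:,2]<.135)&(r<.175)&(r>.025)&(P[:,0]<.6)]>a)&(np.hypot(*(Q[:,:2]-ps).T)<b)]
    if len(q): c=np.median(q[:,:2],0)-ps; print("bar",a,len(q),np.degrees(np.arctan2(c[1],c[0])).round(1), "home -164.6")
Q=P[(np.hypot(P[:,0]-.4864,P[:,1]-.1245)<.065)&(P[:,2]>.16)&(P[:,2]<.173)]
print(len(Q)); 
c=Q[:,:2]-[.4864,.1245]; a=np.degrees(np.arctan2(c[:,1],c[:,0])); rr=np.hypot(*c.T)*1e3
for k in range(0,65,8):
    m=(rr>=k)&(rr<k+8); print(k,m.sum(),np.median(a[m]).round(0) if m.any() else '')
Q=P[(np.hypot(P[:,0]-.4864,P[:,1]-.1245)<.03)]
h=np.histogram(Q[:,2],bins=np.arange(.07,.18,.005)); print(list(zip(h[1].round(3),h[0])))
cv2.imwrite("pics/crop.png",cv2.resize(it[140:260,210:340,::-1],(780,600),interpolation=cv2.INTER_CUBIC)[:, :])
E
python3 m.py
```

```text
bar 0.025 134 -164.5 home -164.6
bar 0.13 94 -164.4 home -164.6
205
0 29 51.0
8 74 -10.0
16 8 -36.0
24 11 -35.0
32 11 -30.0
40 44 -17.0
48 26 -1.0
56 2 -34.0
64 0 
[(np.float64(0.07), np.int64(23)), (np.float64(0.075), np.int64(34)), (np.float64(0.08), np.int64(87)), (np.float64(0.085), np.int64(57)), (np.float64(0.09), np.int64(56)), (np.float64(0.095), np.int64(21)), (np.float64(0.1), np.int64(8)), (np.float64(0.105), np.int64(2)), (np.float64(0.11), np.int64(0)), (np.float64(0.115), np.int64(8)), (np.float64(0.12), np.int64(21)), (np.float64(0.125), np.int64(25)), (np.float64(0.13), np.int64(41)), (np.float64(0.135), np.int64(77)), (np.float64(0.14), np.int64(44)), (np.float64(0.145), np.int64(17)), (np.float64(0.15), np.int64(26)), (np.float64(0.155), np.int64(19)), (np.float64(0.16), np.int64(39)), (np.float64(0.165), np.int64(75)), (np.float64(0.17), np.int64(3))]
```

View pics/crop.png

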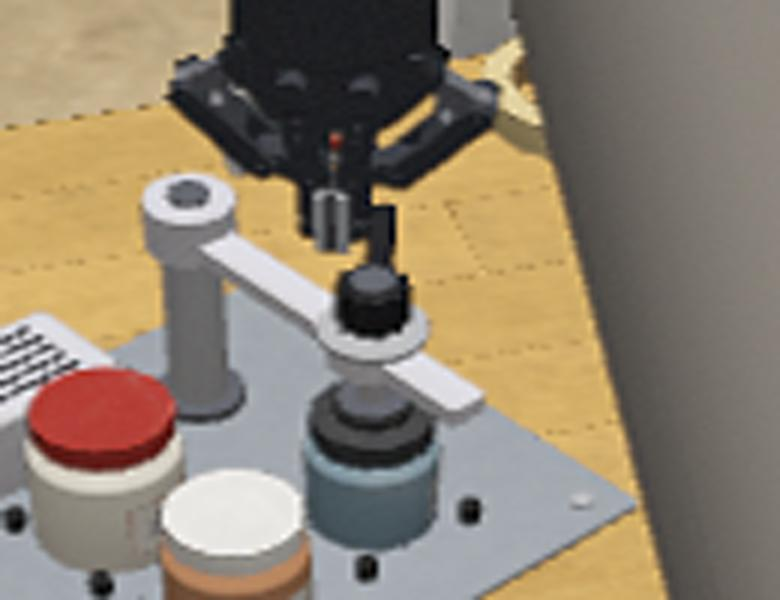

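send_rows(increments=[[[2.5,-1.0,0],[0,0,3]],[[0,0,0],[0,0,0]]])

```text
clock: 18.4
position: [0.5372, 0.1114, 0.1717]
eef_rot: [-3.14, 0.003, -2.228]
wrist_force: [5.9, 3.2, -1.7]
finger_gap: 0.0
```

send_rows(increments=[[[2.5,-1.0,0],[0,0,3]],[[0,0,0],[0,0,0]]])

```text
clock: 18.6
position: [0.5366, 0.109, 0.1718]
eef_rot: [-3.14, 0.003, -2.281]
wrist_force: [5.9, 3.0, -1.5]
finger_gap: 0.0003
```

```bash
python3 k.py
```

```text
P-K tool xy mm -20.9 -48.2 tool lam -40.665416490765864 turned 146.06541649076587 ftan 6.08 frad -2.52 M -0.278 clock 18.6 q6 2.34
```

send_rows(increments=[[[2.5,-1.0,0],[0,0,3]],[[0,0,0],[0,0,0]]])

```text
clock: 18.8
position: [0.5359, 0.1065, 0.1718]
eef_rot: [-3.14, 0.004, -2.333]
wrist_force: [6.8, 4.5, -1.3]
finger_gap: -0.0
```

send_rows(increments=[[[2.5,-1.0,0],[0,0,3]],[[0,0,0],[0,0,0]]])

```text
clock: 19.0
position: [0.535, 0.1039, 0.1718]
eef_rot: [-3.139, 0.004, -2.385]
wrist_force: [7.0, 4.5, -1.9]
finger_gap: -0.0001
```

```bash
python3 k.py
```

```text
P-K tool xy mm -21.2 -48.3 tool lam -46.66572911703 turned 152.06572911703 ftan 8.14 frad -1.55 M -0.383 clock 19.0 q6 2.44
```

send_rows(increments=[[[2.5,-1.0,0],[0,0,3]],[[0,0,0],[0,0,0]]])

```text
clock: 19.2
position: [0.5337, 0.1012, 0.1718]
eef_rot: [-3.139, 0.003, -2.438]
wrist_force: [7.2, 3.0, -0.5]
finger_gap: -0.0001
```

send_rows(increments=[[[2.5,-1.0,0],[0,0,3]],[[0,0,0],[0,0,0]]])

```text
clock: 19.4
position: [0.5314, 0.0984, 0.1716]
eef_rot: [-3.141, 0.001, -2.49]
wrist_force: [3.0, -1.3, 1.0]
finger_gap: 0.0001
```

```bash
python3 k.py
```

```text
P-K tool xy mm -19.9 -48.1 tool lam -52.640261341075416 turned 158.04026134107542 ftan 1.63 frad -2.88 M -0.064 clock 19.4 q6 2.53
```

send_rows(increments=[[[2.0,-0.8,0],[0,0,2.4]],[[0,0,0],[0,0,0]]])

```text
clock: 19.6
position: [0.5291, 0.0965, 0.171]
eef_rot: [3.141, -0.002, -2.531]
wrist_force: [-0.3, -0.1, -0.6]
finger_gap: -0.0004
```

```bash
python3 k.py; python3 m.py
```

```text
P-K tool xy mm -18.9 -47.4 tool lam -55.00091540264884 turned 160.40091540264885 ftan -0.28 frad 0.1 M 0.013 clock 19.6 q6 2.57
bar 0.025 135 -164.3 home -164.6
bar 0.13 96 -164.6 home -164.6
215
0 29 -27.0
8 66 14.0
16 12 -76.0
24 14 -78.0
32 16 -71.0
40 46 -39.0
48 27 -49.0
56 5 -71.0
64 0 
[(np.float64(0.07), np.int64(27)), (np.float64(0.075), np.int64(33)), (np.float64(0.08), np.int64(75)), (np.float64(0.085), np.int64(68)), (np.float64(0.09), np.int64(54)), (np.float64(0.095), np.int64(19)), (np.float64(0.1), np.int64(9)), (np.float64(0.105), np.int64(4)), (np.float64(0.11), np.int64(0)), (np.float64(0.115), np.int64(8)), (np.float64(0.12), np.int64(21)), (np.float64(0.125), np.int64(30)), (np.float64(0.13), np.int64(36)), (np.float64(0.135), np.int64(75)), (np.float64(0.14), np.int64(51)), (np.float64(0.145), np.int64(23)), (np.float64(0.15), np.int64(26)), (np.float64(0.155), np.int64(31)), (np.float64(0.16), np.int64(42)), (np.float64(0.165), np.int64(70)), (np.float64(0.17), np.int64(5))]
```

View pics/crop.png

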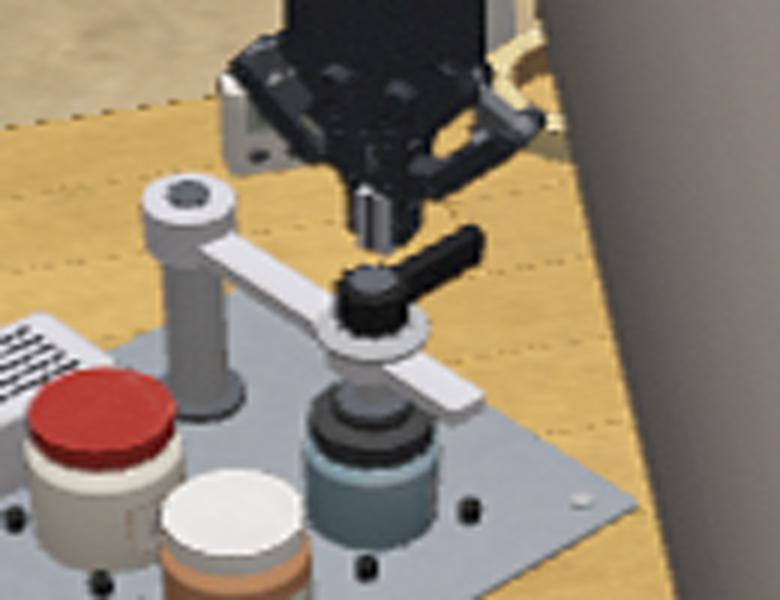

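send_rows(increments=[[[-5,0,0],[0,0,0]],[[0,0,-10],[0,0,0]],[[0,0,-25],[0,0,0]],[[0,0,-30],[0,0,0]],[[0,0,-30],[0,0,0]],[[0,0,-15],[0,0,0]],[[0,40,0],[0,0,0]],[[0,0,0],[0,0,0]]])

```text
clock: 20.45
position: [0.5093, 0.1348, 0.2827]
eef_rot: [3.141, 0.001, -2.529]
wrist_force: [0.8, -1.2, -0.1]
finger_gap: 0.0003
```

```bash
python3 - <<'E'
from h import *
o=get_obs(); im,d=read_camera("wrist"); W=wcloud(d,o["position"],o["eef_rot"])
for q in ("lug","pointer","jar_a","bar_end"):
    for r in recognise(q,"wrist")[:3]:
        u,v=np.round(r["at"]).astype(int); print(q,r["at"],round(r["confidence"],2),W[v,u].round(4))
K=np.array([.4864,.1245]); P=W.reshape(-1,3); P=P[~np.isnan(P[:,0])]; c=P[:,:2]-K; r=np.hypot(*c.T); a=np.degrees(np.arctan2(c[:,1],c[:,0]))
m=(r>.022)&(r<.06)&(P[:,2]>.158)&(P[:,2]<.172); print("lug",m.sum(),np.median(a[m]) if m.any() else '')
m=(r>.02)&(r<.034)&(P[:,2]>.1365)&(P[:,2]<.1428)
if m.any(): h=np.histogram(a[m],bins=np.arange(-180,181,15)); print("ptr",[(x,n) for x,n in zip(h[1],h[0]) if n])
cv2.imwrite("pics/w5.png",cv2.resize(im[...,::-1],(800,600)))
for n,z0,z1,cc in(("blk",.08,.09,K),("wht",.086,.097,[.447,.2025]),("red",.092,.102,[.5244,.2235]),):pass
it,dt=read_camera("scene"); T=cloud("scene",dt).reshape(-1,3); T=T[~np.isnan(T[:,0])]
for nm,cc,z0,z1 in(("wht",(.45,.2),.08,.12),("dkred",(.52,.221),.08,.12),("cup",(.39,.36),.06,.1)):
    Q=T[(np.hypot(T[:,0]-cc[0],T[:,1]-cc[1])<(.05 if nm=="cup" else .04))&(T[:,2]>z0)&(T[:,2]<z1)]; zt=np.median(Q[:,2]); Q=Q[abs(Q[:,2]-zt)<.005]; print(nm,circ(Q),zt)
E
python3 m.py | head -2
```

```text
lug [320.9, 204.6] 0.8 [0.4873 0.1107 0.1635]
pointer [318.2, 198.9] 0.72 [0.4918 0.1084 0.1628]
jar_a [228.2, 235.4] 0.96 [0.5257 0.2021 0.0944]
jar_a [293.3, 246.3] 0.87 [0.4607 0.1785 0.0808]
jar_a [359.0, 23.7] 0.82 [ 0.5413 -0.0504  0.0712]
bar_end [285.7, 185.3] 0.92 [0.5119 0.1208 0.123 ]
lug 675 -72.57441066333016
ptr [(np.int64(-180), np.int64(9)), (np.int64(-165), np.int64(14)), (np.int64(-150), np.int64(25)), (np.int64(-135), np.int64(25)), (np.int64(-120), np.int64(25)), (np.int64(-105), np.int64(2)), (np.int64(-75), np.int64(7)), (np.int64(-60), np.int64(23)), (np.int64(-45), np.int64(63)), (np.int64(-30), np.int64(39)), (np.int64(-15), np.int64(13)), (np.int64(0), np.int64(7)), (np.int64(15), np.int64(4)), (np.int64(30), np.int64(2)), (np.int64(45), np.int64(1)), (np.int64(60), np.int64(1)), (np.int64(90), np.int64(1))]
wht (array([0.44606437, 0.19953027]), 0.02880072593688965) 0.09045571874731662
dkred (array([0.52364525, 0.22155075]), 0.030155988410115242) 0.0957162322903814
cup (array([0.37828114, 0.3453909 ]), 0.03423292562365532) 0.07209718924399655
bar 0.025 142 -164.9 home -164.6
bar 0.13 99 -164.5 home -164.6
```

View pics/w5.png

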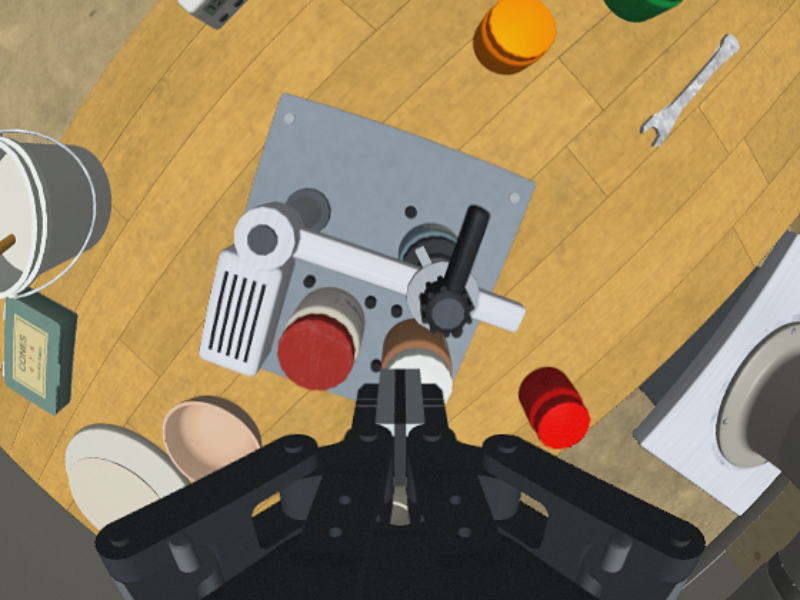

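The wrist picture shows the arm home over the jar. The lug (470,240) is one hop, about 45°, ahead of the steel pointer (422,255), so there was exactly one click. Nothing is touching the gripper.

```bash
python3 -c "
from workcell import *
print(sign_off())"
```

```text
the job is handed in; nothing more can be done
None
```

The clamp arm is home on its stop and the knob is tightened to one click on the jar in the clamp station. I handed the job in at about 20.5 s; no verdict was reported.

- **Clamp arm:** I pushed it with the shut fingers until the force rose without further movement (about 24 N). The last depth fit put it at −164.5° to −164.9°, against an expected −164.6°.
- **Knob:** the jar is jar_a, the one with the black lid. I pushed the lug round in 3° steps near the end. The torque peaked at about 0.4 N m, then dropped to zero as the lug hopped ahead.
- **Click check:** the lug stands at −73° and the pointer at roughly −30° (read from the picture and depth). That is about one 45° hop, so one click.
- **Jars and cup:** the two waiting jars and the cup measured within about 1.5 mm of their starting positions. I checked the clamped jar by eye only; it is standing under the pad.
- **Gripper:** raised clear and touching nothing, with only sensor noise on the wrist force.

**One disagreement:** the screw seemed to stop at about 135–140° of knob turn, where the dimensions gave 129°. I put this down to slack in the contact and my estimate of the starting angle.

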